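# Switch off the dust extractor and pull its pleated filter

## Task

Switch the bench dust extractor off: turn its selector knob until the pointer stands at the ring mark. Then pinch the two sprung side catches of the pleated filter cassette together, pull the cassette up out of its bay and finish while still holding it by its catches, upright and still, about 10 cm above where it sat. Leave the smooth-topped cassette in its bay and the pots and tools around where they are.

Things in the scene. Friction and masses are not known exactly. Their poses are not given: they have to be found in the camera images.
- extractor: Bench dust extractor: flat grey box 200 (x) by 400 (y) by 90 mm high, fixed; origin at the centre of its underside; louvred front faces -x. Flat top, 90 mm above the bench, with two bays at x = 0, y = -130 and -40 mm (pleated cassette in one, smooth one in the other, either way round), the selector's axis at x = 0, y = 65 mm, and a small bowl (28 mm radius, 32 high) near y = 158 mm.
- selector (a joint): Selector knob, rad, growing clockwise seen from above. Detents: 0 high (two dots), 0.6 low (one dot), 1.2 OFF (ring mark), 1.8 clean (dash); stops at -0.12 and 1.92. About 0.1 N m to pass a detent; near one the knob is drawn to it. Pointer direction in the extractor's frame: 1.2 minus this value, counter-clockwise from +x; at OFF it points along +x, away from the louvres.
- selector_grip (a point): Point on the knob's axis, 124 mm above the bench (34 mm above the extractor's top), on the black grip bar; x along the pointer, z up. The bar is 46 mm long (x), 14 mm thick (y), its top 16 mm above this point; under it a disc of 48 mm diameter, top 22 mm below this point.
- pleated_mid (a point): Centre (half-way up) of the PLEATED cassette, known by six raised ribs across its top; white, 87 mm high, 60 (y) by 36 mm (x), about 0.2 kg. Axes parallel to the extractor's. Seated, this point is 88.5 mm above the bench; 42 mm of the cassette stand above the extractor's top, 45 mm sit in the bay (1 mm play each side), so it must rise 45 mm to leave it.
- pleated_grip (a point): Point between the pleated cassette's two catches, on its centre line, 114 mm above the bench when seated (24 mm above the extractor's top). The catches are grey ridged tabs on its front (-x) and back (+x), 28 mm wide (y), reaching from the extractor's top to 38 mm above it; 56 mm over both when sprung out, 44 mm when pressed fully in. Pinch them along the extractor's x.
- pleated_front (a joint): Joint of the front catch (-x side) of the PLEATED cassette, in m: 0 = sprung out and latched, 0.006 = pressed fully in towards the cassette. The hook is free of the bay's lip from 0.0036. Spring 4 N at 0, 10 N at 0.006, then a hard stop.
- pleated_back (a joint): Joint of the back catch (+x side) of the PLEATED cassette, in m: 0 = sprung out and latched, 0.006 = pressed fully in towards the cassette. The hook is free of the bay's lip from 0.0036. Spring 4 N at 0, 10 N at 0.006, then a hard stop.
- plain_mid (a point): Centre of the other cassette, same size and catches, in the other bay, its top smooth and flat with one low round disc. It stays.

How it is judged:
On the way, in this order (a step that is already met when the one before it is completed fails the run):
1. the selector stands at OFF (the ring), within 0.15 rad, the pleated cassette still seated (value of joint selector between 1.05 and 1.35 rad and distance of pleated_mid from where it was at the start of the episode below 0.01 m), for 0.3 s.
2. both catches of the pleated cassette are pressed in, the cassette still in its bay (value of joint each of pleated_front, pleated_back above 0.0036 m and distance of pleated_mid from where it was at the start of the episode below 0.03 m), for 0.1 s.
At the end, for the whole second after the job is handed in: Pleated cassette held by both catches (each in over 3.6 mm, finger force over 3 N), centre over 155 mm above the bench, clear of the extractor, within 0.3 rad of upright, slower than 0.05 m/s; selector within 0.15 rad of OFF; smooth cassette within 8 mm of its place (value of joint selector between 1.05 and 1.35 rad and value of joint each of pleated_front, pleated_back above 0.0036 m and height (world z) of pleated_mid above 0.155 m and angle between pleated_mid's own z axis and vertical below 0.3 rad and contact force between the fingers and pleated above 3 N and contact force between pleated and extractor below 0.2 N and linear speed of pleated below 0.05 m/s and distance of plain_mid from where it was at the start of the episode below 0.008 m); the arm keeps its last pose, push and grip.
It fails at once if the pleated cassette is pulled (over 15 mm) while the selector is not at OFF (distance of pleated_mid from where it was at the start of the episode above 0.015 m and not (value of joint selector between 1.05 and 1.35 rad)).
It fails at once if the smooth cassette is lifted or moved over 10 mm (distance of plain_mid from where it was at the start of the episode above 0.01 m).
It fails at once if the pots and tools on or around the extractor are shifted over 30 mm (20 mm for the small bowl on it) (distance of pinch_pot from where it was at the start of the episode above 0.02 m or distance of any of mug, glaze_jar, bowl, brush, rib, test_disc from where it was at the start of the episode above 0.03 m).
It also fails if it takes over 48 s, if anything falls off the work surface, if the arm or the gripper's body presses on something with over 40 N, if the wrist force passes 120 N, or if a joint passes its speed limit or range.

## Robot

A 7-joint arm with a two-finger parallel gripper is mounted at the origin on the work surface. World frame = base frame: x ahead of the robot, y to its left, z up, the work surface at z = 0. Lengths are in m, angles in rad, forces in N, time in s.
With the tool pointing down it reaches from about 0.4 to 0.85 m from the base axis. Payload 10.4 kg.
Tool frame: the origin (TCP) lies at the very end of the fingers, on their centre line; the grasp point (between the pads) lies 19 mm behind it; x points along the fingers, z is the direction in which the jaws open and shut, and the axes are right-handed (so a half turn about x gives the same grasp; the last joint's range is limited). The gripper opens to 85 mm and grips with 20 to 120 N. Pads are 22 mm wide; open, the fingers measure 114 mm over their backs; the gripper's body (76 mm by 85 mm) begins 54 mm behind the grasp point. The pads swing forward as they close: fully open they stand 13 mm farther back than shut.
Start: joints at [1.25, 0.332, -0.065, 1.46, 0.022, 1.35, -0.088], TCP at [0.183, -0.598, 0.231] pointing down, gripper open.
Joint ranges: [-2.6, 2.6], [-0.5, 2.12], [-1.47, 1.34], [0.16, 2.42], [-1.27, 4.41], [0.06, 2.06], [-2.6, 2.6]. Speed limits (rad/s): [2.22, 2.22, 2.79, 2.79, 3.14, 3.14, 3.14].

## Interface

Orientations are given as a unit quaternion [x, y, z, w].
In Python, from workcell import readout, camera, manip gives the robot as it stands.
- The arm moves only by the shell command python3 -m inch 'ROWS' [FORCE]. ROWS is JSON, a list of rows, each a list of 3 entries, a list of its own where there are three numbers: the turn, a rotation vector about the tool's x, y, z in degrees, then the shift along the tool's x, y, z in mm, then the closure, from 0 (fully open) to 1 (shut). In form: [[[wx, wy, wz], [dx, dy, dz], hand], ...]. A call has 1 to 10 rows; each row is the pose to reach, as a shift and turn from the pose measured when the call began, along the tool's axes at that moment; what a row does not reach only later rows make up. A row lasts 1/8 s, in which the tool goes at most 62.5 mm and 10.7 degrees, less where a joint would pass 70% of its speed; a pose out of reach is approached as far as the arm can. A call with a gripper value outside its range is refused whole. The fingers move at their own pace and stop on an object; FORCE is the grip in N (left out, the last holds). Time passes only in rows, so rows that repeat a pose let the fingers close. It gives the time, the measured TCP pose, the force and the opening at its end, in the units of the state.
- readout.get_obs(): the state, without advancing time (a new reading comes with each control period).
- camera(name): name is "scene" or "top" or "wrist"; returns a dict with "pixels" (400x640x3 uint8, red, green, blue), "range_z" (400x640 float32, m along the optical axis (not along the pixel's ray), 0 where there is no reading), "intrinsics" (3x3 intrinsics, pixels), "extrinsics" (4x4, takes a point from world to camera coordinates); the wrist camera has in their place "T_tool_cam" (4x4, takes a point from camera to tool coordinates, whose origin is the TCP and whose axes are the tool frame's). Camera axes: x right, y down, z forward; pixel columns grow to the right and rows downward; lengths in m; the calibration is good to about 2 mm. A picture is of the moment at which its call begins: read the wrist's pose just before it.
- manip.hand_in(): hands the job in, once; it reports no verdict.
The state is a dict: "clock": time; "joint_pos": joint angles; "joint_velocities": joint speeds; "tau": joint torques, N m; "position": TCP position; "ee_rot": TCP orientation; "ft_force": force on the tool from outside, world axes, zero at the start; "torque": the same for the moment, N m; "grip_width": opening from 0.0 (shut) to 1.0 (fully open).
Only numpy, scipy, OpenCV 4.12 (cv2) and the standard library are available. Lean on these libraries where they do the work, as an engineer would, in place of code of your own. Each camera call takes 0.05 s, during which the arm holds its last target.

## Working session

There is one attempt and no reset: what is moved stays moved. The work goes in short steps, Python scripts to look and compute and a shell command to move; the robot and the scene stay as the last step left them, time stands still between calls to the robot, and variables do not carry over. Pictures are saved under pics/ and viewed, and the job is handed in when it is done.

```bash
ls; mkdir -p pics; cat > h.py <<'E'
import numpy as np, cv2
from workcell import readout, camera, manip
def save(n,im,box=None,s=1):
    im=im[...,::-1]
    if box: im=im[box[1]:box[3],box[0]:box[2]]
    if s!=1: im=cv2.resize(im,None,fx=s,fy=s,interpolation=cv2.INTER_CUBIC)
    cv2.imwrite('pics/'+n+'.png',im)
def world(c,o=None):
    K=c['intrinsics'];z=c['range_z'];v,u=np.mgrid[:400,:640]
    P=np.stack([(u-K[0,2])/K[0,0]*z,(v-K[1,2])/K[1,1]*z,z],-1)
    if 'extrinsics' in c: T=np.linalg.inv(c['extrinsics'])
    else:
        from scipy.spatial.transform import Rotation as R
        T=np.eye(4);T[:3,:3]=R.from_quat(o['ee_rot']).as_matrix();T[:3,3]=o['position'];T=T@c['T_tool_cam']
    W=P@T[:3,:3].T+T[:3,3]; W[z==0]=np.nan
    return W
E
python3 - <<'E'
from h import *
o=readout.get_obs();print(o)
for n in ['scene','top','wrist']:
    c=camera(n);save(n+'0',c['pixels']);np.savez('/tmp/'+n+'0.npz',**c)
    print(n,c['intrinsics'],c.get('extrinsics',c.get('T_tool_cam')))
E
```

```text
pics
{'clock': 0.0, 'joint_pos': array([ 1.25038254,  0.33287911, -0.06469548,  1.46096516,  0.02162314,
        1.34988007, -0.08852963]), 'joint_velocities': array([ 2.54592380e-03,  6.54359397e-04, -2.78910623e-04, -4.79095193e-04,
       -8.52346320e-05,  1.70533240e-04,  5.53433704e-04]), 'tau': array([ 7.78090107e-04, -6.25454450e+01,  4.96871537e-02, -3.91604805e+01,
        1.64072856e-02,  9.89147782e-03, -1.68218310e-05]), 'position': array([ 0.18326775, -0.59712972,  0.23050002]), 'ee_rot': array([ 0.42056556,  0.56907021, -0.42001502,  0.56821747]), 'ft_force': array([ 1.1581251 , -0.28200904, -0.03572605]), 'torque': array([ 0.00298258,  0.01827405, -0.00500655]), 'grip_width': 0.9983379722997504}
scene [[446.17839217   0.         324.08620007]
 [  0.         446.17839217 199.16802776]
 [  0.           0.           1.        ]] [[-0.6551736   0.75536282  0.01321254  0.36600898]
 [ 0.63944355  0.56377336 -0.52275381 -0.32089033]
 [-0.40231767 -0.33404583 -0.8523813   1.06818287]
 [ 0.          0.          0.          1.        ]]
top [[389.55036482   0.         320.55219973]
 [  0.         389.55036482 200.52862216]
 [  0.           0.           1.        ]] [[ 2.90495347e-02 -9.99569788e-01 -4.04515552e-03  9.79673786e-04]
 [-9.98248192e-01 -2.88019762e-02 -5.16816464e-02  5.74414113e-01]
 [ 5.15429039e-02  5.53939697e-03 -9.98655418e-01  7.36218810e-01]
 [ 0.00000000e+00  0.00000000e+00  0.00000000e+00  1.00000000e+00]]
wrist [[327.23618975   0.         317.78712264]
 [  0.         327.23618975 205.09250414]
 [  0.           0.           1.        ]] [[-9.09654089e-05 -3.28111780e-01  9.44638900e-01 -1.43036049e-01]
 [-5.02828224e-04 -9.44638770e-01 -3.28111783e-01  8.51357244e-02]
 [ 9.99999869e-01 -5.04837923e-04 -7.90544115e-05 -5.81677115e-04]
 [ 0.00000000e+00  0.00000000e+00  0.00000000e+00  1.00000000e+00]]
```

View pics/scene0.png

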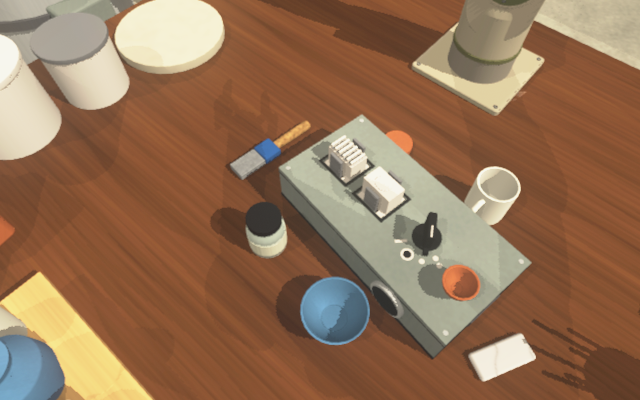

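View pics/top0.png

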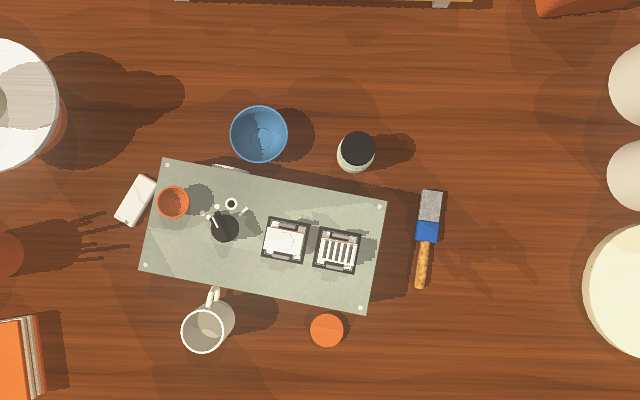

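View pics/wrist0.png

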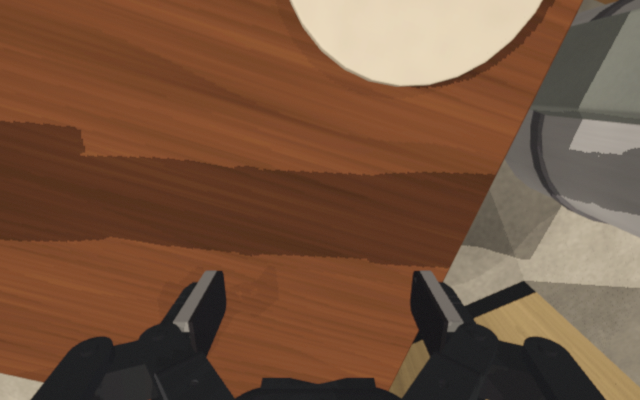

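The top view shows the extractor with its pleated cassette at about (338,250), the plain one at (285,240), the knob at (224,228) and the ring mark at (231,203). So the extractor's +x points up in the image, away from the robot. Next I'll measure positions.

```bash
python3 - <<'E'
from h import *
for n in ['top','scene']:
    c=dict(np.load(f'/tmp/{n}0.npz'));W=world(c);z=W[...,2]
    print(n)
    # top plane
    m=(abs(z-.09)<.006)&(W[...,0]>.3)&(W[...,0]<.8)&(abs(W[...,1])<.5)
    k,l,s,_=cv2.connectedComponentsWithStats(m.astype(np.uint8));i=1+np.argmax(s[1:,4]);m=l==i
    p=W[m][:,:2].astype(np.float32);r=cv2.minAreaRect(p*1000);print('box mm',r,'z',np.median(z[m]),)
    b=cv2.boxPoints(r);print(b)
    a=.0
    cx,cy=np.array(r[0])/1000
    # things above plane
    h=(z>.11)&(z<.16)&(np.hypot(W[...,0]-cx,W[...,1]-cy)<.2)
    k,l,s,_=cv2.connectedComponentsWithStats(h.astype(np.uint8))
    for j in range(1,k):
        if s[j,4]>25:
            q=W[l==j];t=q[q[:,2]>np.percentile(q[:,2],90)-.006];rr=cv2.minAreaRect((t[:,:2]*1000).astype(np.float32))
            print(s[j],'zmax',np.percentile(q[:,2],95),'rect',rr)
save('topz',np.load('/tmp/top0.npz')['pixels'],(130,150,400,330),2.9)
save('scenez',np.load('/tmp/scene0.npz')['pixels'],(300,110,540,310),3)
E
```

```text
top
box mm ((507.328125, 116.01217651367188), (401.1036071777344, 200.74087524414062), 80.4650650024414) z 0.09036430450992494
[[375.12314 -65.1427 ]
 [573.0907  -98.39521]
 [639.5331  297.16705]
 [441.56555 330.41956]]
[156 186  34  33 427] zmax 0.12352376134435275 rect ((559.2221069335938, 262.1422119140625), (53.14667510986328, 55.121131896972656), 1.6509532928466797)
[209 215  23  28 358] zmax 0.14177436919559433 rect ((518.109375, 179.64817810058594), (45.57316589355469, 14.322635650634766), 29.53227424621582)
[278 222  18   7  64] zmax 0.13042232232399442 rect ((526.6366577148438, 72.10065460205078), (27.403400421142578, 5.668432235717773), 80.31332397460938)
[263 227  41  29 852] zmax 0.13335040218834332 rect ((500.95458984375, 76.3788833618164), (60.212425231933594, 36.1976318359375), 80.65645599365234)
[332 233  17   7  64] zmax 0.12961425892028194 rect ((511.8330993652344, -16.447439193725586), (27.30756950378418, 5.459639549255371), 80.57270050048828)
[318 237  40  29 823] zmax 0.13357091706192464 rect ((486.2450866699219, -12.504283905029297), (54.04506301879883, 31.65936
[... 486 characters left out ...]
2 -65.33658]
 [573.37714 -98.95202]
 [639.59235 296.84845]
 [438.65643 330.4639 ]]
[329 136  39  37 962] zmax 0.13257573533568492 rect ((485.533935546875, -11.504022598266602), (55.09298324584961, 57.48433303833008), 80.64189147949219)
[ 363  167   42   41 1116] zmax 0.13282402918710476 rect ((500.5701599121094, 76.79498291015625), (61.42287826538086, 58.0576286315918), 80.47588348388672)
[423 212  15  35 375] zmax 0.14142829172551816 rect ((518.144287109375, 181.00579833984375), (45.90696334838867, 14.192241668701172), 29.270038604736328)
[442 265  39  36 544] zmax 0.12323778871465749 rect ((559.4724731445312, 263.02105712890625), (54.790016174316406, 54.50991439819336), 17.045259475708008)
```

View pics/topz.png

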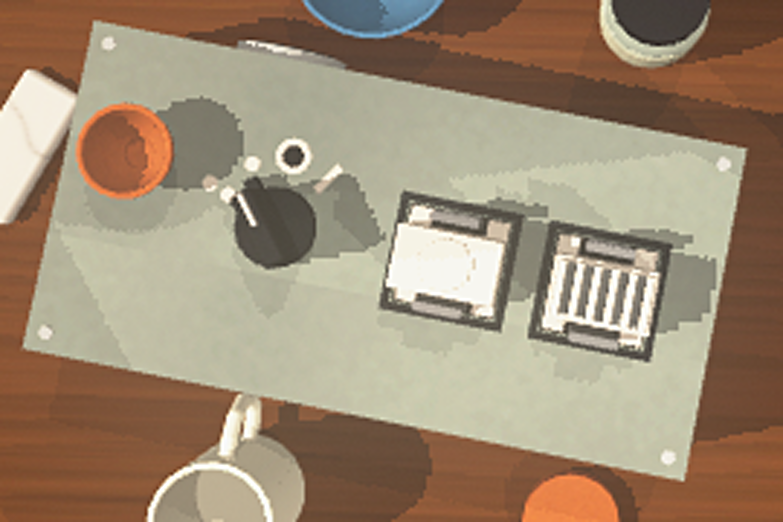

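View pics/scenez.png

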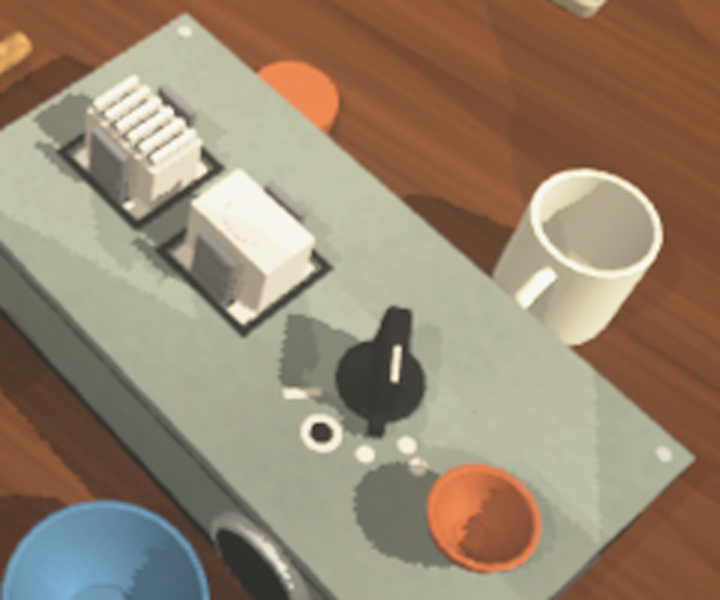

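```bash
cat >> h.py <<'E'
from scipy.spatial.transform import Rotation as R
def plan(p,zang,o=None):
    """target TCP p (m), pointing down, jaw axis z at world angle zang(deg); print turn, shift in tool axes"""
    o=o or readout.get_obs();R0=R.from_quat(o['ee_rot']).as_matrix()
    for a in (zang,zang+180):
        a=np.radians(a);x=np.array([0,0,-1.]);z=np.array([np.cos(a),np.sin(a),0]);Rt=np.stack([x,np.cross(z,x),z],1)
        rv=R.from_matrix(R0.T@Rt).as_rotvec(degrees=True)
        print('turn',rv.round(2),'n',np.linalg.norm(rv).round(1),'shift mm',(R0.T@(np.array(p)-o['position'])*1000).round(1))
def st():
    o=readout.get_obs();M=R.from_quat(o['ee_rot']).as_matrix()
    print('t',o['clock'],'q',o['joint_pos'].round(3),'p',(o['position']*1000).round(1),'x',M[:,0].round(3),'zang',np.degrees(np.arctan2(M[1,2],M[0,2])).round(2),'F',o['ft_force'].round(1),'T',o['torque'].round(2),'g',round(o['grip_width'],3))
E
python3 -c "
from h import *
st();plan([.518,.180,.23],119.4)"
```

```text
t 0.15 q [ 1.25   0.333 -0.065  1.461  0.022  1.35  -0.089] p [ 183.3 -597.2  230.7] x [-0.     0.001 -1.   ] zang -72.94 F [-0.7 -0.4 -0.1] T [-0.04 -0.03 -0.02] g 0.998
turn [ 1.6766e+02 -0.0000e+00  9.0000e-02] n 167.7 shift mm [   1.3  548.  -644.8]
turn [-12.34  -0.06  -0.  ] n 12.3 shift mm [   1.3  548.  -644.8]
```

```bash
python3 -m inch '[[[0,0,0],[-20,180,-125],0],[[0,0,0],[-20,357,-253],0],[[0,0,0],[-20,357,-253],0],[[0,0,0],[-20,357,-253],0],[[0,0,0],[-20,357,-253],0.3],[[0,0,0],[-20,357,-253],0.5],[[-6,0,0],[-20,450,-450],0.5],[[-12,0,0],[-20,548,-645],0.5],[[-12,0,0],[-20,548,-645],0.5],[[-12,0,0],[-20,548,-645],0.5]]' 30; python3 -c "
from h import *
st();plan([.518,.180,.23],119.4)"
```

```text
clock: 1.4
position: [0.467, -0.055, 0.2502]
ee_rot: [0.359, 0.61, -0.358, 0.609]
ft_force: [1.2, 0.0, 0.4]
grip_width: 0.502
t 1.4 q [ 0.61   0.01  -0.586  1.796  0.005  1.337 -1.04 ] p [467.  -55.  250.2] x [-0.     0.001 -1.   ] zang -60.95 F [1.2 0.  0.4] T [-0.05 -0.11 -0.02] g 0.502
turn [ 1.7965e+02 -1.0000e-02  5.0000e-02] n 179.7 shift mm [  20.3  158.7 -180.7]
turn [-0.35 -0.03 -0.01] n 0.3 shift mm [  20.3  158.7 -180.7]
```

```bash
python3 -m inch '[[[0,0,0],[0,50,-57],0.5],[[0,0,0],[0,106,-120],0.5],[[0,0,0],[0,159,-181],0.5],[[0,0,0],[0,159,-181],0.5],[[0,0,0],[0,159,-181],0.5],[[0,0,0],[0,159,-181],0.5]]'; python3 - <<'E'
from h import *
st();o=readout.get_obs();c=camera('wrist');save('wrist1',c['pixels']);W=world(c,o)
z=W[...,2];print(np.nanmedian(z[abs(z-.09)<.01]))
m=(z>.13)&(z<.15)&(np.hypot(W[...,0]-.518,W[...,1]-.18)<.04)
print(cv2.minAreaRect((W[m][:,:2]*1000).astype(np.float32)),np.percentile(z[m],90),m.sum())
plan([.518,.180,.11],119.4)
E
```

```text
clock: 2.15
position: [0.518, 0.18, 0.2499]
ee_rot: [0.358, 0.61, -0.359, 0.609]
ft_force: [0.8, -0.4, 0.3]
grip_width: 0.499
t 2.15 q [ 0.27   0.239 -0.796  1.604  0.173  1.372 -1.61 ] p [518.  180.  249.9] x [-0.001  0.    -1.   ] zang -60.94 F [ 0.8 -0.4  0.3] T [-0.02  0.01  0.02] g 0.499
0.0906079816501138
((517.7754516601562, 180.57052612304688), (45.0296630859375, 13.879989624023438), 29.318805694580078) 0.1413094595933953 926
turn [1.7958e+02 5.0000e-02 1.0000e-02] n 179.6 shift mm [140.    0.2  -0.8]
turn [-0.42 -0.01  0.03] n 0.4 shift mm [140.    0.2  -0.8]
```

View pics/wrist1.png

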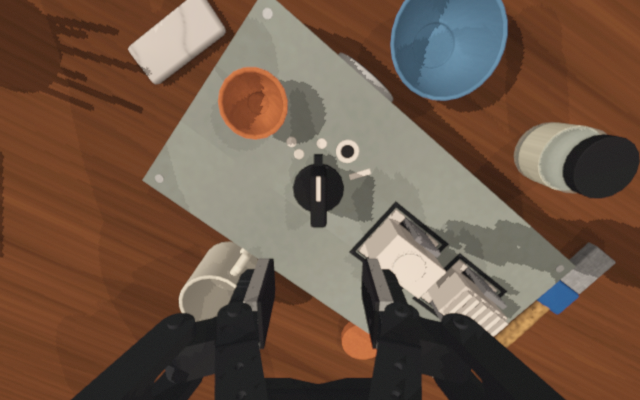

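```bash
python3 -m inch '[[[0,0,0],[50,0,-1],0.5],[[0,0,0],[90,0,-1],0.5],[[0,0,0],[115,0,-1],0.5],[[0,0,0],[130,0,-1],0.5],[[0,0,0],[138,0,-1],0.5],[[0,0,0],[138,0,-1],0.5],[[0,0,0],[138,0,-1],0.9],[[0,0,0],[138,0,-1],0.9],[[0,0,0],[138,0,-1],0.9],[[0,0,0],[138,0,-1],0.9]]' 30; python3 -c "
from h import *
st()"
```

```text
clock: 3.45
position: [0.5182, 0.1801, 0.1129]
ee_rot: [0.359, 0.609, -0.359, 0.609]
ft_force: [-0.7, -1.3, 6.4]
grip_width: 0.158
t 3.45 q [ 0.228  0.363 -0.763  1.774  0.278  1.114 -1.692] p [518.2 180.1 112.9] x [ 0.001 -0.    -1.   ] zang -61.05 F [-0.7 -1.3  6.4] T [-0.38  0.16 -0.11] g 0.158
```

```bash
python3 -m inch '[[[7,0,0],[0,0,0],1],[[14,0,0],[0,0,0],1],[[21,0,0],[0,0,0],1],[[28,0,0],[0,0,0],1],[[34,0,0],[0,0,0],1],[[38.5,0,0],[0,0,0],1],[[38.5,0,0],[0,0,0],1],[[38.5,0,0],[0,0,0],1]]' 40; python3 -c "
from h import *
st()"
```

```text
clock: 4.45
position: [0.5184, 0.1794, 0.113]
ee_rot: [-0.54, -0.457, 0.54, -0.457]
ft_force: [-0.4, -4.2, 2.2]
grip_width: 0.152
t 4.45 q [ 0.14   0.336 -0.653  1.779  0.228  1.103 -2.325] p [518.4 179.4 113. ] x [ 0.001 -0.001 -1.   ] zang -99.47 F [-0.4 -4.2  2.2] T [-0.99  0.07 -0.03] g 0.152
```

Now I'll release it, lift off and check the pointer.

```bash
python3 -m inch '[[[0,0,0],[0,0,0],0.6],[[0,0,0],[0,0,0],0.6],[[0,0,0],[0,0,0],0.6],[[0,0,0],[-40,0,0],0.6],[[0,0,0],[-90,0,0],0.6],[[0,0,0],[-117,0,0],0.6],[[0,0,0],[-117,0,0],0.6],[[0,0,0],[-117,0,0],0.6]]'; python3 - <<'E'
from h import *
st();o=readout.get_obs();c=camera('wrist');save('wrist2',c['pixels']);W=world(c,o)
t=camera('top');save('top2',t['pixels'],(130,150,400,330),2.9)
for W in (W,world(t)):
    z=W[...,2]
    m=(z>.13)&(z<.15)&(np.hypot(W[...,0]-.518,W[...,1]-.18)<.035)
    print(cv2.minAreaRect((W[m][:,:2]*1000).astype(np.float32)),m.sum())
plan([.486,-.012,.23],-9.5)
E
```

```text
clock: 5.45
position: [0.5179, 0.1794, 0.2291]
ee_rot: [-0.539, -0.457, 0.54, -0.457]
ft_force: [-0.8, -0.3, -0.3]
grip_width: 0.399
t 5.45 q [ 0.171  0.228 -0.676  1.641  0.148  1.325 -2.264] p [517.9 179.4 229.1] x [-0.    -0.001 -1.   ] zang -99.46 F [-0.8 -0.3 -0.3] T [ 0.04  0.05 -0.03] g 0.399
((517.7322387695312, 180.2201385498047), (13.302125930786133, 45.82997512817383), 80.26634979248047) 1045
((531.6264038085938, 177.31561279296875), (14.040093421936035, 18.930299758911133), 81.38111877441406) 111
turn [-8.996e+01  5.000e-02  1.000e-01] n 90.0 shift mm [-9.000e-01  1.000e-01  1.939e+02]
turn [ 9.004e+01  1.000e-01 -5.000e-02] n 90.0 shift mm [-9.000e-01  1.000e-01  1.939e+02]
```

View pics/wrist2.png

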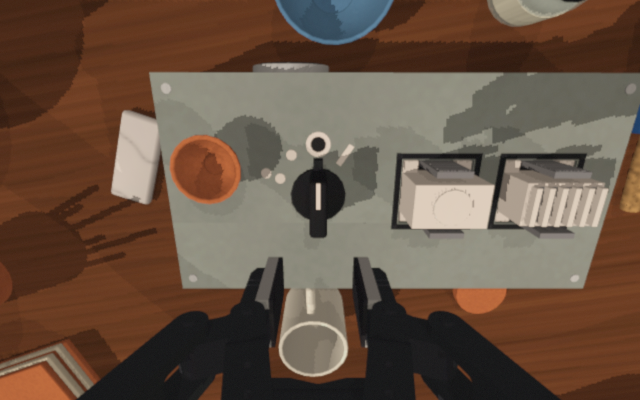

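```bash
python3 -m inch '[[[-10,0,0],[-10,0,20],0.5],[[-20,0,0],[-10,0,40],0.5],[[-30,0,0],[-10,0,62],0.4],[[-40,0,0],[-10,0,84],0.3],[[-50,0,0],[-10,0,106],0.2],[[-60,0,0],[-10,0,130],0.1],[[-70,0,0],[-10,0,152],0],[[-80,0,0],[-10,0,175],0],[[-90,0,0],[-10,0,194],0],[[-90,0,0],[-10,0,194],0]]';python3 -m inch '[[[0,0,0],[0,0,0],0],[[0,0,0],[0,0,0],0]]';  python3 - <<'E'
from h import *
st();o=readout.get_obs();c=camera('wrist');save('wrist3',c['pixels']);W=world(c,o)
z=W[...,2]
from collections import Counter
m=(z>.128)&(z<.145)&(np.hypot(W[...,0]-.486,W[...,1]+.012)<.045)
print(cv2.minAreaRect((W[m][:,:2]*1000).astype(np.float32)),m.sum(),np.percentile(z[m],[50,98]))
m=(z>.124)&(z<.145)&(np.hypot(W[...,0]-.486,W[...,1]+.012)<.05)
print(cv2.minAreaRect((W[m][:,:2]*1000).astype(np.float32)),m.sum())
plan([.486,-.012,.094],-9.4)
E
```

```text
clock: 6.8
position: [0.4854, -0.0133, 0.2383]
ee_rot: [0.059, 0.705, -0.06, 0.704]
ft_force: [-0.7, 0.8, -0.3]
grip_width: 1.001
clock: 7.05
position: [0.4854, -0.0124, 0.238]
ee_rot: [0.06, 0.705, -0.061, 0.704]
ft_force: [0.1, -0.2, 0.1]
grip_width: 1.008
t 7.05 q [ 0.571  0.064 -0.658  1.776  0.041  1.318 -0.267] p [485.4 -12.4 238. ] x [-0.003 -0.001 -1.   ] zang -9.75 F [ 0.1 -0.2  0.1] T [ 0.03 -0.08 -0.05] g 1.008
((484.9190673828125, -12.130908966064453), (54.781856536865234, 56.42165756225586), 80.22109985351562) 1932 [0.13189974 0.13375261]
((484.8350524902344, -12.224376678466797), (60.24808120727539, 57.62920379638672), 80.24400329589844) 3401
turn [-0.32 -0.13  0.1 ] n 0.4 shift mm [144.1   0.8   0.8]
turn [1.7968e+02 1.6000e-01 2.1000e-01] n 179.7 shift mm [144.1   0.8   0.8]
```

View pics/wrist3.png

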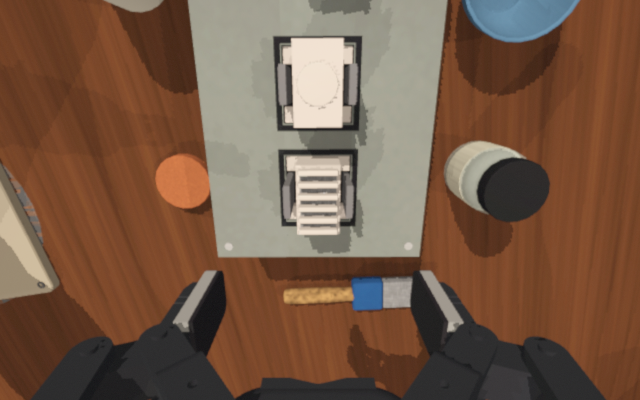

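The wrist view puts the pleated cassette at (318,195), centred between the jaws at about (485,-12) mm. I'll descend.

```bash
python3 -m inch '[[[0,-0.1,0],[50,0,0],0],[[0,-0.1,0],[90,0,0],0],[[0,-0.1,0],[115,0,0],0],[[0,-0.1,0],[130,0,0],0],[[0,-0.1,0],[140,0,0],0],[[0,-0.1,0],[144,0,0],0],[[0,-0.1,0],[144,0,0],0],[[0,-0.1,0],[144,0,0],0]]' 40; python3 -c "
from h import *
st();plan([.4853,-.0122,.094],-9.5);save('scene4',camera('scene')['pixels'],(250,60,490,240),3)"
```

```text
clock: 8.1
position: [0.4855, -0.0126, 0.0947]
ee_rot: [0.059, 0.704, -0.061, 0.705]
ft_force: [-0.9, 0.2, -0.4]
grip_width: 1.001
t 8.1 q [ 0.532  0.217 -0.653  1.951  0.156  1.023 -0.361] p [485.5 -12.6  94.7] x [ 0.    -0.002 -1.   ] zang -9.72 F [-0.9  0.2 -0.4] T [-0.06 -0.02 -0.05] g 1.001
turn [-0.22  0.03  0.1 ] n 0.2 shift mm [ 0.7  0.4 -0.2]
turn [ 1.7978e+02  1.6000e-01 -4.0000e-02] n 179.8 shift mm [ 0.7  0.4 -0.2]
```

View pics/scene4.png

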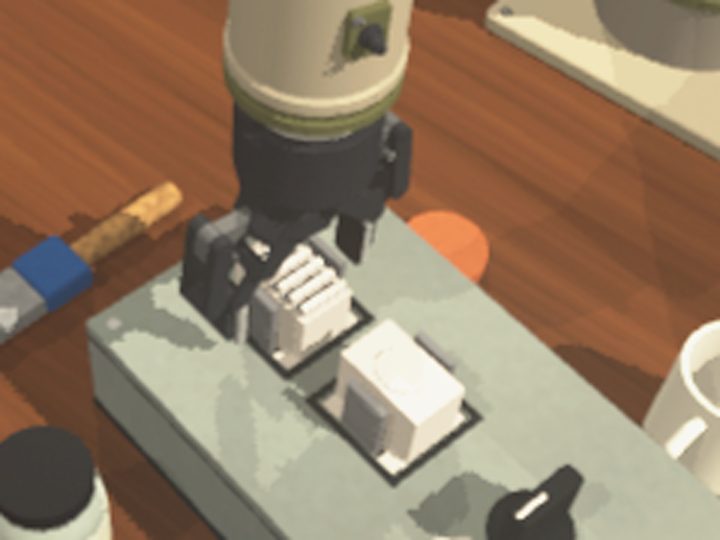

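The open fingers straddle the pleated cassette at about (300,290) in the zoom, one on each side of its catches. Now I'll close them.

```bash
python3 -m inch '[[[0,0,0],[0,0,0],0.3],[[0,0,0],[0,0,0],0.4],[[0,0,0],[0,0,0],0.7],[[0,0,0],[0,0,0],0.8],[[0,0,0],[0,0,0],0.8],[[0,0,0],[0,0,0],0.8],[[0,0,0],[0,0,0],0.8]]' 45; python3 -c "
from h import *
st()"
```

```text
clock: 9.02
position: [0.4857, -0.0126, 0.0965]
ee_rot: [0.059, 0.704, -0.061, 0.705]
ft_force: [-10.4, 0.7, 24.2]
grip_width: 0.455
t 9.025 q [ 0.532  0.215 -0.654  1.949  0.155  1.026 -0.361] p [485.7 -12.6  96.5] x [ 0.001 -0.003 -1.   ] zang -9.72 F [-10.4   0.7  24.2] T [0.06 2.34 0.04] g 0.455
```

```bash
python3 - <<'E'
from h import *
save('scene5',camera('scene')['pixels'],(300,80,420,200),5)
save('wrist5',camera('wrist')['pixels'])
c=camera('top');save('top5',c['pixels'],(270,190,390,290),6)
E
```

```text
(no output)
```

View pics/scene5.png

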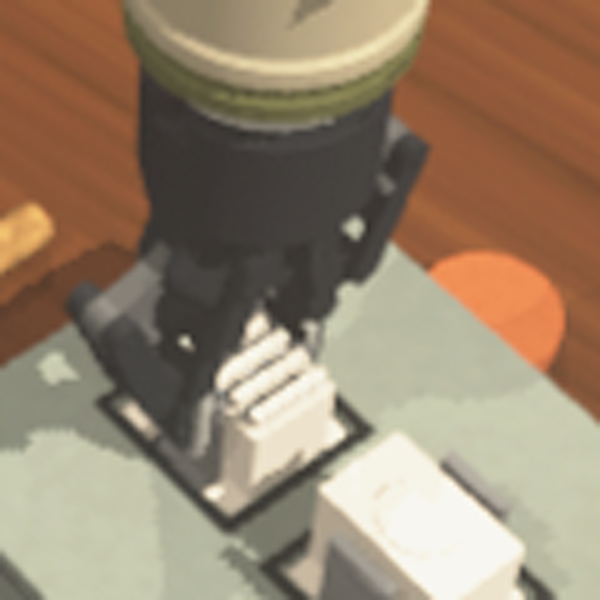

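View pics/wrist5.png

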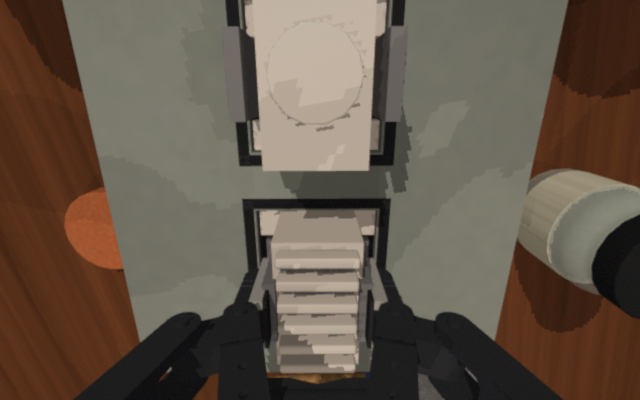

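Both fingers sit on the catches and the jaws are symmetric around the ribs at (318,290). I'll start with a small lift and check the force.

```bash
python3 -m inch '[[[0,0,0],[-2,0,0],0.8],[[0,0,0],[-4,0,0],0.8],[[0,0,0],[-7,0,0],0.8],[[0,0,0],[-10,0,0],0.8],[[0,0,0],[-10,0,0],0.8]]' 45; python3 - <<'E'
from h import *
st()
c=camera('top');W=world(c);z=W[...,2]
m=(z>.12)&(z<.155)&(np.hypot(W[...,0]-.486,W[...,1]+.012)<.035);print('top pct',np.percentile(z[m],[50,80,95]))
save('scene6',camera('scene')['pixels'],(300,80,420,200),5)
E
```

```text
clock: 9.8
position: [0.4858, -0.0126, 0.1067]
ee_rot: [0.059, 0.704, -0.061, 0.705]
ft_force: [0.3, 0.1, -2.8]
grip_width: 0.441
t 9.8 q [ 0.537  0.2   -0.656  1.94   0.144  1.047 -0.352] p [485.8 -12.6 106.7] x [ 0.001 -0.003 -1.   ] zang -9.72 F [ 0.3  0.1 -2.8] T [-0.04  0.04  0.02] g 0.441Traceback (most recent call last):
  File "<stdin>", line 4, in <module>
    return _quantile_unchecked(
        a, q, axis, out, overwrite_input, method, keepdims, weights)
    return _ureduce(a,
                    func=_quantile_ureduce_func,
    ...<5 lines>...
                    overwrite_input=overwrite_input,
                    method=method)
    r = func(a, **kwargs)
    result = _quantile(arr,
                       quantiles=q,
    ...<2 lines>...
                       out=out,
                       weights=wgt)
    slices_having_nans = np.isnan(arr[-1, ...])
                                  ~~~^^^^^^^^^
IndexError: index -1 is out of bounds for axis 0 with size 0
```

Fz is −2.8 N, about the cassette's weight, so it has come free. I'll raise it slowly.

```bash
python3 -m inch '[[[0,0,0],[-8,0,0],0.8],[[0,0,0],[-18,0,0],0.8],[[0,0,0],[-30,0,0],0.8],[[0,0,0],[-42,0,0],0.8],[[0,0,0],[-55,0,0],0.8],[[0,0,0],[-68,0,0],0.8],[[0,0,0],[-80,0,0],0.8],[[0,0,0],[-88,0,0],0.8],[[0,0,0],[-92,0,0],0.8],[[0,0,0],[-92,0,0],0.8]]' 45;  python3 -m inch '[[[0,0,0],[0,0,0],0.8],[[0,0,0],[0,0,0],0.8]]' 45; python3 - <<'E'
from h import *
st()
o=readout.get_obs();cs=camera('scene');save('scene7',cs['pixels'],(240,20,560,320),2)
c=camera('wrist');save('wrist7',c['pixels']);W=world(c,o);z=W[...,2]
m=(z>.20)&(np.hypot(W[...,0]-.486,W[...,1]+.012)<.04);m[300:]=0
print(m.sum(),np.percentile(z[m],[5,50,95]))
m=(z>.125)&(z<.145)&(np.hypot(W[...,0]-.501,W[...,1]-.0765)<.035);print('plain',np.median(W[m],0),cv2.minAreaRect((W[m][:,:2]*1000).astype(np.float32)))
E
```

```text
clock: 11.1
position: [0.4857, -0.0123, 0.1986]
ee_rot: [0.059, 0.704, -0.061, 0.705]
ft_force: [0.1, -0.1, -1.2]
grip_width: 0.444
clock: 11.35
position: [0.4855, -0.0123, 0.1982]
ee_rot: [0.059, 0.704, -0.061, 0.705]
ft_force: [-0.5, -0.1, -2.2]
grip_width: 0.444
t 11.35 q [ 0.566  0.094 -0.663  1.834  0.064  1.234 -0.286] p [485.5 -12.3 198.2] x [-0.    -0.003 -1.   ] zang -9.72 F [-0.5 -0.1 -2.2] T [-0.04 -0.02  0.06] g 0.444
9385 [0.20631701 0.22657625 0.23397238]
plain [0.49996641 0.07807578 0.13066875] ((499.73309326171875, 76.32394409179688), (60.21113204956055, 57.70532989501953), 80.50801086425781)
```

View pics/scene7.png

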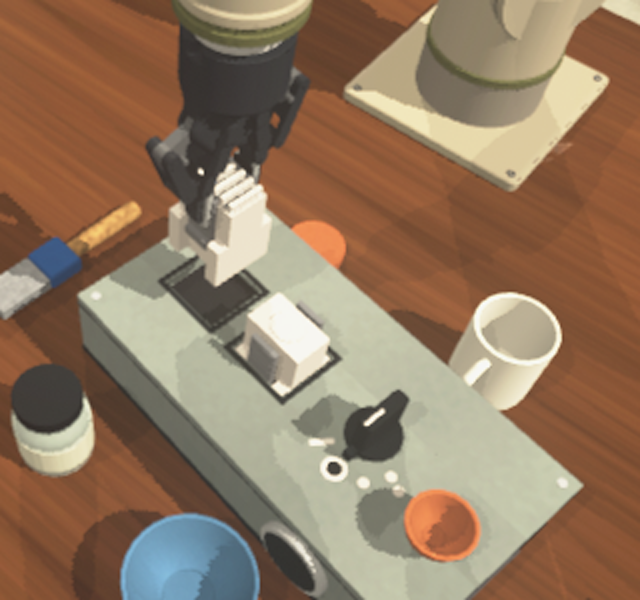

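View pics/wrist7.png

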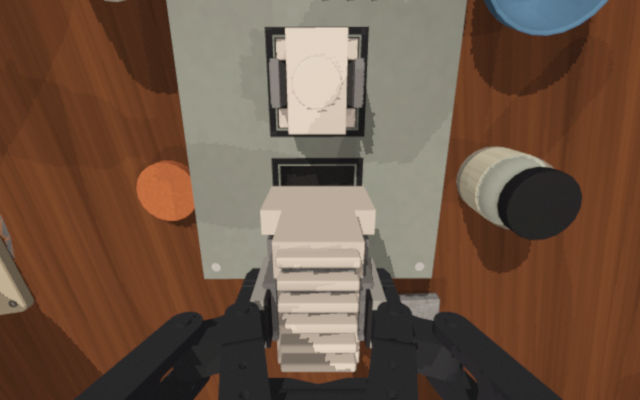

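The cassette hangs upright over its empty bay at about (215,285), with the plain one still seated. One last selector check, then I'll hand in.

```bash
python3 - <<'E'
from h import *
W=world(camera('scene'));z=W[...,2]
m=(z>.13)&(z<.15)&(np.hypot(W[...,0]-.518,W[...,1]-.18)<.035)
print(cv2.minAreaRect((W[m][:,:2]*1000).astype(np.float32)));st()
print(manip.hand_in())
E
```

```text
((518.3780517578125, 180.39549255371094), (14.69698715209961, 44.883270263671875), 80.73930358886719)
t 11.5 q [ 0.566  0.094 -0.663  1.834  0.064  1.234 -0.286] p [485.6 -12.3 198.4] x [ 0.    -0.003 -1.   ] zang -9.72 F [ 0.9  0.4 -2. ] T [-0.01  0.   -0.03] g 0.445
the job is handed in; nothing more can be done
None
```

I turned the selector to OFF, pinched both catches of the pleated cassette, lifted it out and handed the job in after 11.5 s while still holding it. The hand-in gave no verdict.

My last checks:
- **Selector:** the knob bar stands at about −9.3° in the world, against −9.5° for OFF, and the pointer is at the ring.
- **Pleated cassette:** it hangs upright over its empty bay. Its top is at about 0.234 m, so its centre is about 0.19 m, roughly 10 cm above where it sat. The wrist carries about 2 N, which matches its weight.
- **Plain cassette:** its measured position is within about 1 mm of the start.
- **Pots and tools:** none looked moved in the last pictures; I did not measure them.

Two readings were off:
- **Jaw opening:** it read 0.445 (about 38 mm if the scale is linear), less than the 44 mm expected over fully pressed catches. The pictures show both pads on the catches and the cassette came free without resistance, so I put this down to the scale.
- **Closing force:** closing the fingers pushed the wrist up with about 24 N. That went away as soon as I started lifting.

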